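# Let a portion of limes out of the stall dispenser

### The arm

A 6-joint arm with a two-finger parallel gripper is mounted at the origin on the work surface. World frame = base frame: x ahead of the robot, y to its left, z up, the work surface at z = 0. Lengths are in m, angles in degrees, forces in N, time in s.
With the tool pointing down it reaches from about 0.375 to 0.9 m from the base axis. Payload 3.1 kg.
Tool frame: the origin (TCP) lies midway between the tips of the shut fingers; the grasp point (between the pads) lies bot.pinch_z behind it (bot.pinch_z is the distance from the TCP to the grasp point, in m); z points along the fingers, y is the direction in which the jaws open and shut (so a half turn about z gives the same grasp; the last joint's range is limited). The gripper opens to 87 mm and grips with 3 to 60 N. Pads are 19 mm wide; open, the fingers measure 117 mm over their backs; the gripper's body (75 mm by 190 mm) begins 51 mm behind the grasp point.
Start: joints at [56.408, 30.224, 82.088, -0, 67.689, -10.227], TCP at [0.248, 0.574, 0.223] pointing down, gripper open.
Joint ranges: [-176.69, 176.69], [-43.24, 126.21], [12.49, 139.97], [-82, 262], [0, 151.66], [-163.58, 163.58]. Speed limits (degrees/s): [159.86, 159.86, 180, 180, 180, 180].

### API

Orientations are given as a 3x3 rotation matrix whose columns are the frame's x, y, z axes.
In Python, from rig import bot gives the robot as it stands.
- The arm moves only by the tool apply_moves, never from a script. Its argument "motion" is text: rows parted by semicolons, each of 7 numbers parted by spaces: the shift along the tool's x, y, z in m, then the turn, a rotation vector about the tool's x, y, z in degrees, then the finger opening in m, from 0 to 0.087. A call has exactly 8 rows; each row is the pose to reach, as a shift and turn from the pose commanded when the call began, along the tool's axes at that moment; what a row does not reach only later rows make up. A row lasts 1/8 s, in which the tool goes at most 62.5 mm and 10.7 degrees, less where a joint would pass 70% of its speed; a pose out of reach is approached as far as the arm can. A call with a gripper value outside its range is refused whole. The fingers move at their own pace and stop on an object; the grip force is fixed at half the most. Time passes only in rows, so rows that repeat a pose let the fingers close, or fill a call up. It gives the time, the measured TCP pose, the force and the opening at its end, in the units of the state.
- bot.read_state(): the state, without advancing time (a new reading comes with each control period).
- bot.capture(name): name is "scene" or "top" or "wrist"; returns the picture (480x640x3 uint8, red, green, blue); there is no depth.
- bot.get_calibration(name): a dict with "fx", "fy", "cx", "cy" (pixels), "rvec" (rotation vector, rad) and "tvec" (3), from world to camera coordinates, as OpenCV has them. Camera axes: x right, y down, z forward; pixel columns grow to the right and rows downward; lengths in m; the calibration is good to about 2 mm. A picture is of the moment at which its call begins: read the wrist's pose just before it. get_calibration takes no time and is no camera call; for the wrist camera it gives the pose at the moment of the call.
- bot.hand_in(): hands the job in, once; it reports no verdict.
Trained networks look in the newest picture that a camera, given by its name, has taken for a name from the list of things; names that differ only in an ending like _2 or _b are one class to them, and where a whole thing is asked for, a point or a joint stands for the part that bears it (a point fixed in the world has none). Each returns a list of dicts, best first, with "p" (0 to 1); they miss things now and then, are a little off and sometimes report something else, mostly with a low value. They report only what shows in the picture. A call takes as long as a camera call. They do not tell look-alikes from the thing itself.
- bot.find_in(name, camera): "point" ([x, y, z] in m, in world coordinates, good to about 4 mm: the middle of the surface that is visible of it).
The state is a dict: "time_s": time; "joint_positions": joint angles; "qvel": joint speeds; "tau": joint torques, N m; "position": TCP position; "tcp_rot": TCP orientation; "force": force on the tool from outside, world axes, zero at the start; "moment": the same for the moment, N m; "opening": opening from 0.0 (shut) to 1.0 (fully open).
Only numpy, scipy, OpenCV 4.12 (cv2) and the standard library are available. Lean on these libraries where they do the work, as an engineer would, in place of code of your own. Each camera call takes 0.05 s, during which the arm holds its last target.

### The job

Serve the portion of limes: with closed fingertips, press down the blue paddle of the dispenser that holds the green limes, and keep it down until all three limes have rolled out into its tray; then let the paddle come back up so that the gate is shut again, and move clear. Work the gate only by its paddle, do not touch the limes or lift anything, keep the tomatoes' gate shut, and leave everything else on the stall where it is.

Things in the scene. Friction and masses are not known exactly. Their poses are not given: they have to be found in the camera images.
- limes: Dispenser of the green limes (the two look alike but for the fruit): fixed plywood stand, sloping chute with clear sides, rocking lever above, aluminium tray at the outlet. Origin on the table; x runs level from the paddle end to the tray end, z up. Foot x -200 to 100 mm, 60 wide; chute x -60 to 100, 54 wide; tray x 101 to 255, 140 wide, 45 high, its floor 20 mm up falling to 4 at +x. Posts at x -30, 176 high.
- limes_lever (a joint): Angle of that rocking lever, rad: 0 at rest, gate shut; grows as the paddle goes down and the gate rises; stop at 0.36 (paddle centre about 49 mm lower). Fruit can pass from about 0.25. Level pivot axis at body x = -30 mm, 160 mm above the table. A spring returns it: about 2 N on the paddle starts it, about 4 to 5 N holds it at the stop.
- limes_press (a point): Centre of the upper face of the blue paddle (42 x 38 mm plate, 6 mm thick) at the robot-side end of that lever, 168 mm above the table at rest, 137 mm from the pivot axis; moves with the lever. z is the plate's upward normal, x points along the lever to the gate. The rules call this plate limes_lever_c1.
- limes_gate (a point): Steel gate plate, 44 mm wide, 6 mm thick, hanging from the other end of that lever in front of the green limes; this point is the middle of its lower edge, 67 mm above the table when shut. Swings up and outwards over the tray. The rules call it limes_lever_c2 (plate) and c3 (stem).
- tomatoes: Dispenser of the red tomatoes (the two look alike but for the fruit): fixed plywood stand, sloping chute with clear sides, rocking lever above, aluminium tray at the outlet. Origin on the table; x runs level from the paddle end to the tray end, z up. Foot x -200 to 100 mm, 60 wide; chute x -60 to 100, 54 wide; tray x 101 to 255, 140 wide, 45 high, its floor 20 mm up falling to 4 at +x. Posts at x -30, 176 high.
- tomatoes_lever (a joint): Angle of that rocking lever, rad: 0 at rest, gate shut; grows as the paddle goes down and the gate rises; stop at 0.36 (paddle centre about 49 mm lower). Fruit can pass from about 0.25. Level pivot axis at body x = -30 mm, 160 mm above the table. A spring returns it: about 2 N on the paddle starts it, about 4 to 5 N holds it at the stop.
- tomatoes_press (a point): Centre of the upper face of the blue paddle (42 x 38 mm plate, 6 mm thick) at the robot-side end of that lever, 168 mm above the table at rest, 137 mm from the pivot axis; moves with the lever. z is the plate's upward normal, x points along the lever to the gate. The rules call this plate tomatoes_lever_c1.
- tomatoes_gate (a point): Steel gate plate, 44 mm wide, 6 mm thick, hanging from the other end of that lever in front of the red tomatoes; this point is the middle of its lower edge, 67 mm above the table when shut. Swings up and outwards over the tray. The rules call it tomatoes_lever_c2 (plate) and c3 (stem).
- lime1: Centre of a green lime, a ball 38 mm across, about 35 g, loose; at the start it waits in the chute behind the gate (number 1 nearest the gate).
- lime2: Centre of a green lime, a ball 38 mm across, about 35 g, loose; at the start it waits in the chute behind the gate (number 1 nearest the gate).
- lime3: Centre of a green lime, a ball 38 mm across, about 35 g, loose; at the start it waits in the chute behind the gate (number 1 nearest the gate).
- tomato1: Centre of a red tomato, a ball 38 mm across, about 35 g, loose; at the start it waits in the chute behind the gate (number 1 nearest the gate).
- tomato2: Centre of a red tomato, a ball 38 mm across, about 35 g, loose; at the start it waits in the chute behind the gate (number 1 nearest the gate).
- tomato3: Centre of a red tomato, a ball 38 mm across, about 35 g, loose; at the start it waits in the chute behind the gate (number 1 nearest the gate).
- nopal_stack_a: Bystander, loose: flat stack of four oval green cactus pads, about 120 x 85 mm, 28 mm high; origin at the centre of its underside, z up.
- coin_cup: Bystander, loose: terracotta-coloured open cup, 76 mm across, 85 mm tall; origin at the centre of its underside, z up.
Mind the look-alikes: they are no part of the job. What is shaped like the lime2 but black or purple is not meant.

How it is judged:
By the outcome, as a careful person would: the job done as asked, in the order asked, and still so for the second after the job is handed in, with the robot touching nothing.
It also fails if it takes over 32 s, if anything falls off the work surface, if the arm or the gripper's body presses on something with over 40 N, if the wrist force passes 120 N, or if a joint passes its speed limit or range.

## Working session

There is one attempt and no reset: what is moved stays moved. The work goes in short steps, Python scripts to look and compute and a tool call to move; the robot and the scene stay as the last step left them, time stands still between calls to the robot, and variables do not carry over. Pictures are saved under pics/ and viewed, and the job is handed in when it is done.

Besides the shell and the picture viewer there is one more tool, called after "Request:" as name(argument=value, ...) on one line, values as JSON. apply_moves: Moves the arm, as the interface text tells. Its arguments: {"type":"object","properties":{"motion":{"type":"string"}},"required":["motion"]}

```bash
mkdir -p pics; ls
python3 - <<'E'
from rig import bot
import cv2
s=bot.read_state();print(s)
for n in("scene","top"):
    im=bot.capture(n);cv2.imwrite(f"pics/{n}0.png",im[:,:,::-1])
    for k in("limes_press","tomatoes_press","limes_gate","lime1","tomato1","nopal_stack_a","coin_cup"):
        print(n,k,[( [round(v,3) for v in d["point"]],round(d["p"],2)) for d in bot.find_in(k,n)[:4]])
    print(bot.get_calibration(n))
E
```

```text
pics
{'time_s': 0.0, 'joint_positions': array([ 5.64077786e+01,  3.02782465e+01,  8.21566409e+01, -1.54967918e-04,
        6.76890148e+01, -1.02265271e+01]), 'qvel': array([ 0.01666207,  0.03398037, -0.01003851, -0.01683035, -0.01667498,
        0.01525437]), 'tau': array([ 3.84766763e-04, -4.40044641e+01, -1.76594245e+01,  6.33439980e-02,
        5.83189214e-02, -1.86041143e-04]), 'position': array([0.24742712, 0.57313838, 0.22157794]), 'tcp_rot': array([[-9.17992433e-01,  3.96596101e-01, -1.19437970e-03],
       [ 3.96597716e-01,  9.17990742e-01, -1.80273808e-03],
       [ 3.81470609e-04, -2.12858818e-03, -9.99997662e-01]]), 'force': array([ 0.15176196, -0.23864654, -0.2942507 ]), 'moment': array([ 0.03128401, -0.02053893, -0.04636824]), 'opening': 0.9999138527655937}
scene limes_press [([0.609, -0.285, 0.164], 0.67)]
scene tomatoes_press [([0.614, 0.175, 0.165], 0.58)]
scene limes_gate [([0.603, -0.286, 0.165], 0.7)]
scene lime1 [([0.722, -0.248, 0.097], 0.82), ([0.654, -0.152, 0.031], 0.82), ([0.686, -0.265, 0.104], 0.8), ([0.653, -0.276, 0.11], 0.7)]
scene tomato1 [([0.603, 0.17
[... 425 characters left out ...]
5424, -0.1467704 ,  1.14786237])}
top limes_press [([0.586, -0.285, 0.166], 0.64)]
top tomatoes_press [([0.527, 0.191, 0.164], 0.88)]
top limes_gate [([0.588, -0.287, 0.165], 0.84)]
top lime1 [([0.677, -0.249, 0.098], 0.85), ([0.714, -0.244, 0.094], 0.74), ([0.646, -0.139, 0.03], 0.72), ([0.687, -0.086, 0.026], 0.69)]
top tomato1 [([0.629, 0.167, 0.106], 0.64), ([0.67, 0.158, 0.098], 0.52)]
top nopal_stack_a [([0.406, 0.016, 0.025], 0.65)]
top coin_cup [([0.55, -0.009, 0.032], 0.64)]
{'fx': 551.951655188956, 'fy': 551.951655188956, 'cx': 318.95574712642855, 'cy': 235.4199282430255, 'rvec': array([ 2.12258953, -2.09348109,  0.23386348]), 'tvec': array([-0.01093429,  0.58359305,  0.99717911])}
```

View pics/scene0.png

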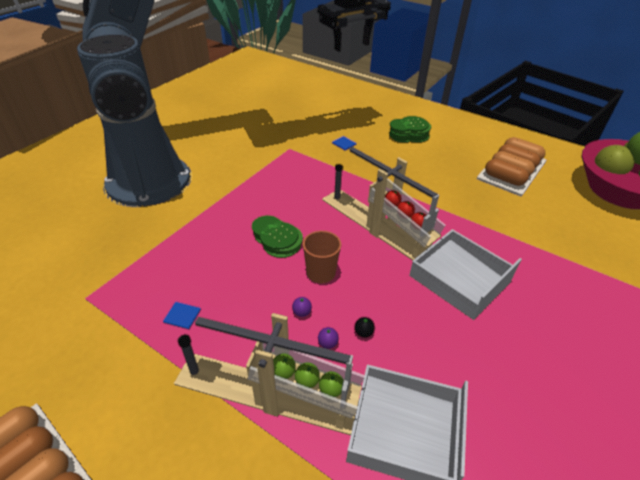

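View pics/top0.png

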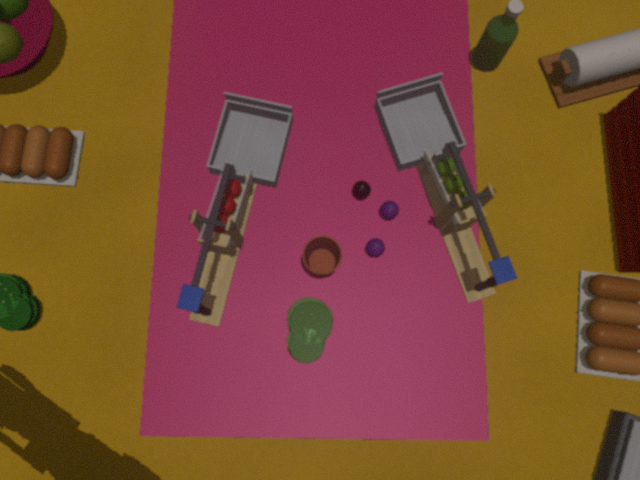

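The limes' dispenser has its blue paddle at scene (183,316) and top (502,270). The green fruit shows at scene (284–331,366–385). The tomatoes' paddle is at scene (344,143) and top (191,298). The loose purple and black balls are decoys. Next I'll segment the blue pixels and measure the paddle on the z=0.168 plane.

```bash
cat > h.py <<'E'
import numpy as np,cv2
def cam(c):
    R=cv2.Rodrigues(np.array(c["rvec"],float))[0];return R,np.array(c["tvec"],float)
def onplane(c,uv,z):
    R,t=cam(c);o=-R.T@t;d=R.T@np.array([(uv[0]-c["cx"])/c["fx"],(uv[1]-c["cy"])/c["fy"],1]);return o+d*(z-o[2])/d[2]
def proj(c,P):
    R,t=cam(c);q=R@np.array(P,float)+t;return np.array([c["fx"]*q[0]/q[2]+c["cx"],c["fy"]*q[1]/q[2]+c["cy"]])
def blue(rgb,near):
    h=cv2.cvtColor(rgb,cv2.COLOR_RGB2HSV);m=cv2.inRange(h,(105,150,70),(125,255,255))
    n,l,s,c=cv2.connectedComponentsWithStats(m)
    i=min((i for i in range(1,n) if s[i,4]>60),key=lambda i:np.hypot(*(c[i]-near)))
    cn=cv2.findContours((l==i).astype(np.uint8),cv2.RETR_EXTERNAL,cv2.CHAIN_APPROX_NONE)[0][0]
    return c[i],s[i],cv2.boxPoints(cv2.minAreaRect(cn)),cv2.approxPolyDP(cn,4,True)[:,0]
E
python3 - <<'E'
from rig import bot
from h import *
for n,uv in(("scene",(183,316)),("top",(502,270))):
    im=cv2.imread(f"pics/{n}0.png")[:,:,::-1].copy();c=bot.get_calibration(n)
    ct,s,b,a=blue(im,np.array(uv));print(n,ct,s,onplane(c,ct,.168).round(4))
    for p in a: print("  ",p,onplane(c,p,.168).round(4))
c=bot.get_calibration("top")
for uv in((446,147),(502,270)):print(onplane(c,uv,.165).round(3))
# foot edges at z~0.01
for uv in((421,165),(482,298)):print('foot',onplane(c,uv,.012).round(3))
a=cv2.imread("pics/top0.png")[90:310,360:540];cv2.imwrite("pics/c1.png",cv2.resize(a,None,fx=2.7,fy=2.7,interpolation=2))
a=cv2.imread("pics/scene0.png")[280:430,150:370];cv2.imwrite("pics/c2.png",cv2.resize(a,None,fx=3.5,fy=3.5,interpolation=2))
E
```

```text
scene [181.56732496 314.98025135] [164 303  36  25 557] [ 0.5069 -0.3206  0.168 ]
   [175 303] [ 0.4831 -0.3111  0.168 ]
   [164 321] [ 0.4945 -0.342   0.168 ]
   [188 327] [ 0.5295 -0.3299  0.168 ]
   [199 309] [ 0.5195 -0.2988  0.168 ]Traceback (most recent call last):
  File "<stdin>", line 5, in <module>
  File "h.py", line 11, in blue
    i=min((i for i in range(1,n) if s[i,4]>60),key=lambda i:np.hypot(*(c[i]-near)))
ValueError: min() iterable argument is empty
```

```bash
sed -i 's/(105,150,70),(125/(105,130,50),(128/' h.py
python3 - <<'E'
from rig import bot
from h import *
c=bot.get_calibration("top")
im=cv2.imread("pics/top0.png")[:,:,::-1].copy()
print(cv2.cvtColor(im[270:271,500:503].copy(),cv2.COLOR_RGB2HSV))
for uv in((446,147),(502,270)):print(onplane(c,uv,.165).round(3))
for n,uv in(("scene",(183,316)),("top",(502,270))):
    im=cv2.imread(f"pics/{n}0.png")[:,:,::-1].copy();c=bot.get_calibration(n)
    ct,s,b,a=blue(im,np.array(uv));print(n,ct,s,onplane(c,ct,.168).round(4))
    for p in a: print("  ",p,onplane(c,p,.168).round(4))
E
python3 - <<'E'
import cv2
a=cv2.imread("pics/top0.png")[90:310,360:540];cv2.imwrite("pics/c1.png",cv2.resize(a,None,fx=2.7,fy=2.7,interpolation=2))
E
```

```text
[[[115 129 113]
  [112 143 112]
  [112 152 109]]]
[ 0.728 -0.229  0.165]
[ 0.505 -0.317  0.165]
scene [181.5385906  314.97818792] [164 302  36  27 596] [ 0.5069 -0.3206  0.168 ]
   [176 302] [ 0.4829 -0.3089  0.168 ]
   [164 321] [ 0.4945 -0.342   0.168 ]
   [188 328] [ 0.5307 -0.3311  0.168 ]
   [199 308] [ 0.5182 -0.2976  0.168 ]
top [502.47910864 269.60724234] [491 257  24  26 359] [ 0.5053 -0.3169  0.168 ]
   [507 257] [ 0.5273 -0.326   0.168 ]
   [491 263] [ 0.5165 -0.2979  0.168 ]
   [497 282] [ 0.4839 -0.3063  0.168 ]
   [514 277] [ 0.4929 -0.3358  0.168 ]
```

View pics/c1.png

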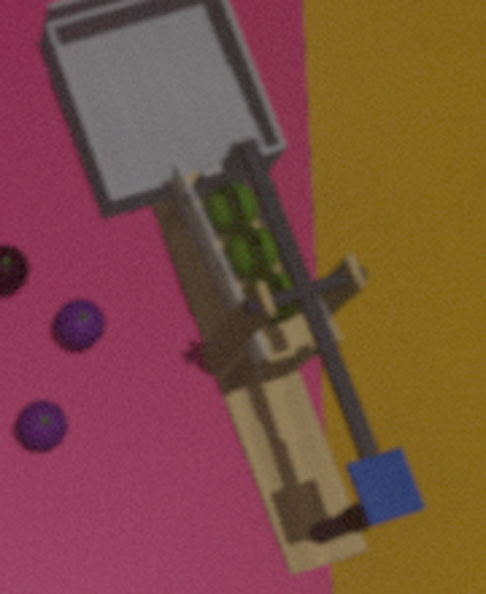

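Both cameras agree on the paddle: centre ≈ (0.506, -0.319, 0.168), lever yaw ≈ 21.5°. The crop shows green fruit behind the gate that this paddle works. I'll shut the fingers and go above it with tool x along the lever.

Request:
apply_moves(motion="-0.037 -0.045 -0.04 0 0 8.5 0;-0.074 -0.09 -0.05 0 0 17 0;-0.11 -0.135 -0.06 0 0 25.5 0;-0.147 -0.18 -0.06 0 0 34 0;-0.184 -0.225 -0.06 0 0 42.5 0;-0.221 -0.27 -0.06 0 0 51 0;-0.258 -0.315 -0.06 0 0 59.5 0;-0.295 -0.36 -0.06 0 0 68 0")

```text
time_s: 1.8
position: [0.3763, 0.1245, 0.283]
tcp_rot: [[0.028, 1.0, 0.002], [1.0, -0.028, 0.0], [0.0, 0.002, -1.0]]
force: [1.2, 1.0, 0.4]
opening: 0.175
```

Run:
```python
from rig import bot
from h import *
s=bot.read_state();R=s["tcp_rot"];print(s["time_s"],s["position"],R.round(3),s["opening"],bot.pinch_z)
p=np.array([.504,-.320,.235]);print(R.T@(p-s["position"]), 21.5-np.degrees(np.arctan2(R[1,0],R[0,0])))
```

```text
1.8 [0.37634966 0.12454527 0.2829969 ] [[ 0.028  1.     0.002]
 [ 1.    -0.028  0.   ]
 [ 0.     0.002 -1.   ]] 0.1745529313108728 0.0187
[-0.44074154  0.14016805  0.04815213] -66.86935420708866
```

Request:
apply_moves(motion="-0.055 0.0175 0 0 0 8.4 0;-0.11 0.035 0 0 0 16.8 0;-0.165 0.0525 0 0 0 25.2 0;-0.22 0.07 0 0 0 33.6 0;-0.275 0.0875 0 0 0 42 0;-0.33 0.105 0 0 0 50.4 0;-0.39 0.122 0.02 0 0 58.8 0;-0.441 0.14 0.045 0 0 67 0")

```text
time_s: 2.8
position: [0.5061, -0.3206, 0.238]
tcp_rot: [[0.932, 0.364, 0.002], [0.364, -0.932, -0.002], [0.001, 0.003, -1.0]]
force: [1.2, -0.1, 0.2]
opening: 0.006
```

Request:
apply_moves(motion="0 0 0 0 0 0 0;0 0 0 0 0 0 0;0 0 0 0 0 0 0;0 0 0 0 0 0 0;0 0 0 0 0 0 0;0 0 0 0 0 0 0;0 0 0 0 0 0 0;0 0 0 0 0 0 0")

```text
time_s: 3.8
position: [0.5053, -0.3179, 0.2375]
tcp_rot: [[0.93, 0.369, -0.0], [0.369, -0.93, 0.0], [-0.0, -0.0, -1.0]]
force: [-0.1, 0.4, -0.5]
opening: 0.003
```

Run:
```python
from rig import bot
from h import *
s=bot.read_state();R=s["tcp_rot"];print(s["time_s"],s["position"],R.round(3),s["opening"],s["force"])
p=np.array([.504,-.320,.168]);print(R.T@(p-s["position"]), 21.5-np.degrees(np.arctan2(R[1,0],R[0,0])))
for n in("scene","wrist"):
    im=bot.capture(n);c=bot.get_calibration(n)
    im=im[:,:,::-1].copy();
    for q,col in((s["position"],(0,255,255)),((.506,-.319,.168),(0,0,255))):
        u=proj(c,q);print(n,u);cv2.circle(im,tuple(int(v) for v in u),2,col,-1)
    cv2.imwrite(f"pics/{n}1.png",im)
```

```text
3.8 [ 0.50528918 -0.31788694  0.23753849] [[ 0.93   0.369 -0.   ]
 [ 0.369 -0.93   0.   ]
 [-0.    -0.    -1.   ]] 0.002923556256787848 [-0.09535773  0.44190068 -0.51984991]
[-0.00197472  0.00149462  0.06953845] -0.13371637937096992
scene [172.18797686 281.34492828]
scene [181.96781846 313.9283457 ]
wrist [317.25187732 310.73157259]
wrist [319.39822122 257.44251549]
```

View pics/scene1.png

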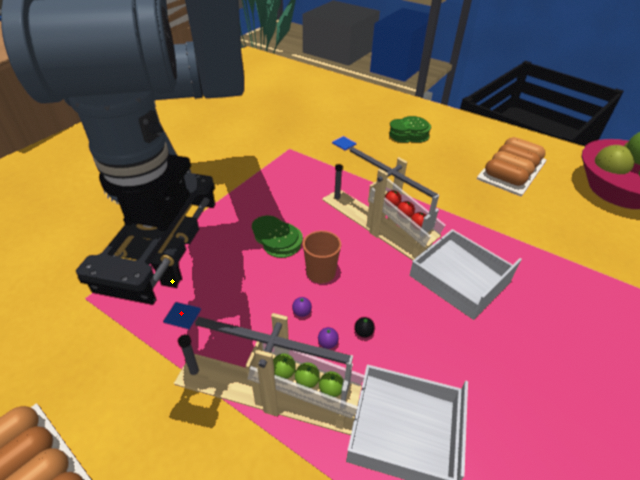

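View pics/wrist1.png

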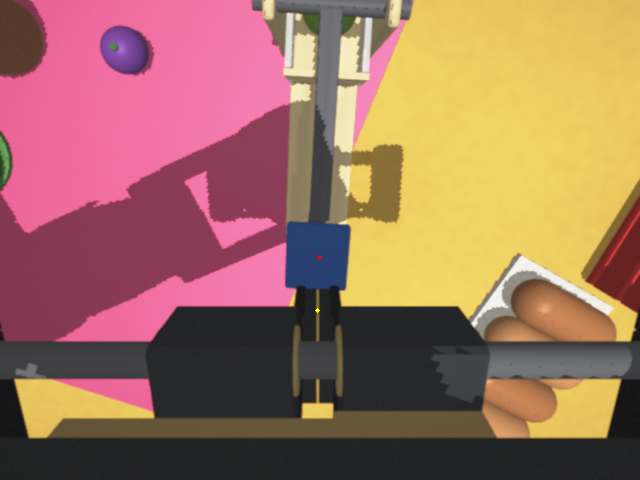

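The wrist view shows the closed fingertips lined up with the paddle (centre at (319,257)), and nothing else is beneath. Descending to contact and on to near the stop.

Request:
apply_moves(motion="-0.003 0.001 0.03 0 0 0 0;-0.003 0.001 0.055 0 0 0 0;-0.003 0.001 0.068 0 0 0 0;-0.003 0.001 0.076 0 0 0 0;-0.003 0.001 0.084 0 0 0 0;-0.002 0.001 0.092 0 0 0 0;-0.001 0.001 0.1 0 0 0 0;0 0.001 0.108 0 0 0 0")

```text
time_s: 4.9
position: [0.5063, -0.3189, 0.1295]
tcp_rot: [[0.93, 0.368, 0.001], [0.368, -0.93, -0.0], [0.001, 0.001, -1.0]]
force: [-0.7, 1.8, 4.0]
opening: 0.004
```

Request:
apply_moves(motion="0.0005 0 0.003 0 0 0 0;0.001 0 0.005 0 0 0 0;0.001 0 0.006 0 0 0 0;0.001 0 0.007 0 0 0 0;0.001 0 0.007 0 0 0 0;0.001 0 0.007 0 0 0 0;0.001 0 0.007 0 0 0 0;0.001 0 0.007 0 0 0 0")

```text
time_s: 5.9
position: [0.5069, -0.3188, 0.1227]
tcp_rot: [[0.93, 0.369, 0.001], [0.369, -0.93, -0.001], [0.0, 0.001, -1.0]]
force: [1.2, 0.3, 4.0]
opening: 0.003
```

Run:
```python
from rig import bot
from h import *
print(bot.read_state()["force"])
for n in("scene","top"):
    cv2.imwrite(f"pics/{n}2.png",bot.capture(n)[:,:,::-1])
    print([( [round(v,3) for v in d["point"]],round(d["p"],2)) for d in bot.find_in("lime1",n)])
```

```text
[1.20946512 0.30531256 4.02891026]
[([0.811, -0.224, 0.044], 0.82), ([0.692, -0.097, 0.032], 0.82), ([0.883, -0.195, 0.037], 0.74), ([0.58, -0.123, 0.029], 0.71), ([0.849, -0.212, 0.042], 0.63), ([0.653, -0.146, 0.037], 0.53)]
[([0.871, -0.188, 0.036], 0.83), ([0.803, -0.215, 0.043], 0.68), ([0.651, -0.135, 0.034], 0.65), ([0.684, -0.088, 0.028], 0.48), ([0.435, 0.03, 0.028], 0.35)]
```

View pics/scene2.png

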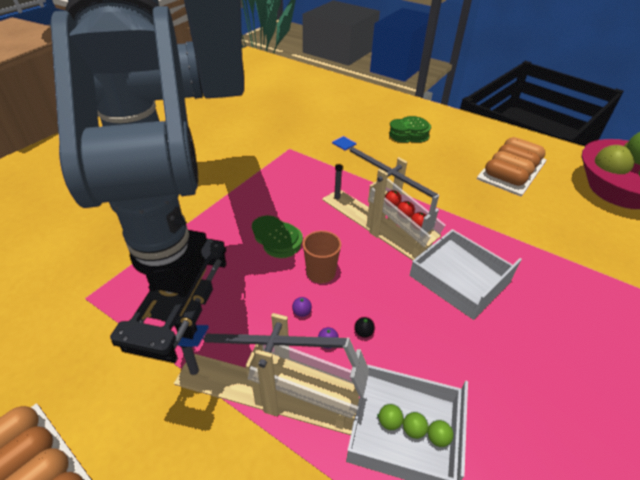

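View pics/top2.png

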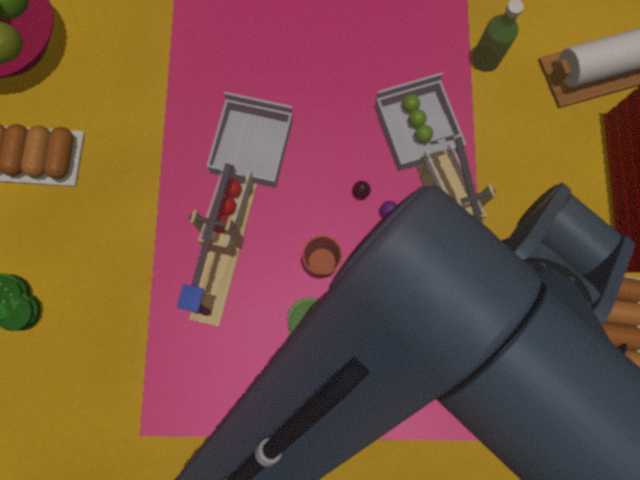

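All three limes are in the tray, at scene (390,417), (415,425) and (440,433). The chute is empty and the tomatoes are still behind their gate. Letting the paddle up gently.

Request:
apply_moves(motion="0 0 -0.005 0 0 0 0;-0.001 0 -0.011 0 0 0 0;-0.002 0 -0.018 0 0 0 0;-0.003 0 -0.025 0 0 0 0;-0.004 0 -0.032 0 0 0 0;-0.004 0 -0.039 0 0 0 0;-0.004 0 -0.046 0 0 0 0;-0.004 0 -0.054 0 0 0 0")

```text
time_s: 7.1
position: [0.5032, -0.3195, 0.1767]
tcp_rot: [[0.93, 0.369, 0.001], [0.369, -0.93, 0.001], [0.001, -0.0, -1.0]]
force: [0.0, 0.4, 0.4]
opening: 0.006
```

Request:
apply_moves(motion="0 0 -0.015 0 0 0 0;0 0 -0.035 0 0 0 0;0 0 -0.055 0 0 0 0;0 0 -0.08 0 0 0 0;-0.03 0 -0.1 0 0 0 0;-0.06 0 -0.1 0 0 0 0;-0.08 0 -0.1 0 0 0 0;-0.08 0 -0.1 0 0 0 0")

```text
time_s: 8.1
position: [0.4277, -0.3497, 0.2767]
tcp_rot: [[0.93, 0.367, 0.0], [0.367, -0.93, 0.0], [0.0, -0.0, -1.0]]
force: [-0.2, 0.3, -0.8]
opening: 0.004
```

Run:
```python
from rig import bot
from h import *
s=bot.read_state();print(s["time_s"],s["position"],s["force"])
im=bot.capture("scene");cv2.imwrite("pics/scene3.png",im[:,:,::-1])
print(blue(im,np.array((182,315)))[:2])
a=cv2.imread("pics/scene0.png");d=cv2.absdiff(a,cv2.imread("pics/scene3.png")).max(2)
print("cup/nopal diff",d[230:285,300:345].mean(),"tomato",d[130:310,320:520].mean())
```

```text
8.1 [ 0.42773762 -0.34972313  0.27673525] [-0.24795708  0.29476898 -0.79999992]
(array([181.80837359, 315.15136876]), array([163, 302,  37,  27, 621], dtype=int32))
cup/nopal diff 8.016969696969698 tomato 10.88438888888889
```

View pics/scene3.png

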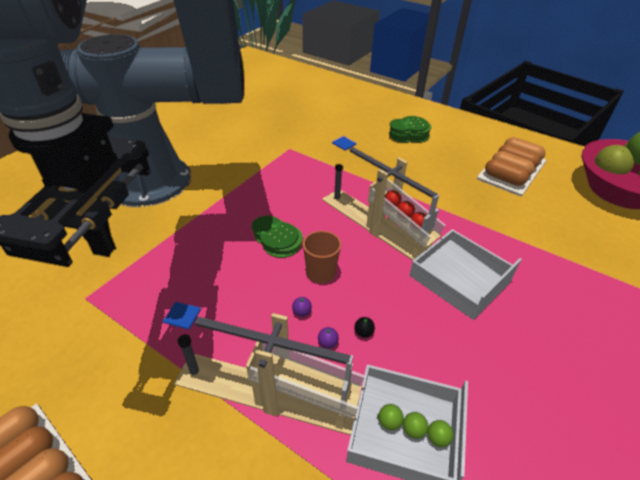

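The paddle is back at (182,315), its rest pixel, so the gate is shut. The limes sit still in the tray, the arm is clear, and everything else is where it was.

```bash
python3 -c "
from rig import bot
print(bot.hand_in())"
```

```text
the job is handed in; nothing more can be done
None
```

The three limes are served. With closed fingertips I pressed the blue paddle of the limes' dispenser down to near its stop, at about 4 N. I held it there until all three limes were in the tray. Then I let the paddle rise slowly and moved the arm up and back, clear of the stall, finishing at about 8.1 s of the 32 s.

**Last checks:**
- The paddle is back within half a pixel of where it rested at the start, so the gate is shut again.
- All three limes lie still in the tray.
- The tomatoes are still behind their shut gate, and the cup, cactus pads and loose balls look unmoved by eye.
- The wrist force reads about zero.

**Disagreements:** The networks' `limes_press` and `limes_gate` points were 80–100 mm off, on the lever's middle. I used my own measurement of the blue paddle instead, on which the two cameras agreed to about 4 mm. The picture differences over the cup and tomato areas (8 and 11 grey levels) proved nothing by themselves, because the arm's shadow and image noise could account for them.

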